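# Load an interleaved plate stack under a punch bridge

## Task

A brass plate already lies under the low punch bridge on the steel bench block, its nose at the back stop. First slide the fibre sheet in under the bridge so that it lies flat on that plate, then slide the second brass plate in on top of the sheet, each handle towards the open front and all three noses squarely up against the back stop, centred between the bridge posts. Work gently: do not knock the bridge, and leave the loose punches and the jar where they lie.

Things in the scene. Friction and masses are not known exactly. Their poses are not given: they have to be found in the camera images.
- block: Fixed dark steel bench block, 200 (its x) x 120 (its y) x 30 mm high. Origin: centre of its underside; +x points from the open front to the back stop. Block x, y elsewhere are in this frame. The back stop is a steel bar across the rear of the top, 70 mm wide, working face at block x = +90 mm, 22 mm high above the block's top.
- bridge: Punch bridge fixed on the block; origin and axes as the block's. Two posts 16 x 20 mm at block x = 64, y = +-48 mm (76 mm clear between) carry a beam (block x 56 to 72 mm, 116 mm wide) whose underside is 28 mm above the block's top (58 mm above the bench), top 80 mm above the bench. A thin upright punch in it rises to 130 mm and does not hang below the beam.
- lower_plate: Loose plain brass plate without a handle, 150 (its x) x 60 x 6 mm, lying on the block's top under the beam, nose (+x end) at the back stop. Origin: centre of its underside.
- lower_plate_nose (a point): Middle of the lower plate's nose edge, underside: 75 mm along its x from its origin.
- sheet: Loose brown fibre separator sheet, 195 (its x) x 60 x 4 mm, starting on the bench, with an upright handle of the same stuff at its tail (-x end). Origin: centre of its underside. The handle is a block 10 (along x) x 36 (along y) mm, its rear face flush with the tail edge, its top 40 mm above the underside. About 80 g.
- sheet_nose (a point): Middle of the sheet's nose edge (+x end), underside: 97.5 mm along its x from its origin.
- sheet_handle (a point): Point in the middle of the sheet's handle, 28 mm above the underside, at x = -92.5 mm from the origin.
- plate: Loose second brass plate, 100 (its x) x 60 x 6 mm, starting on the bench, with an upright brass handle at its tail (-x end), of the same 10 x 36 mm section, top 40 mm above the underside. Origin: centre of its underside. About 310 g.
- plate_nose (a point): Middle of the second plate's nose edge (+x end), underside: 50 mm along its x from its origin.
- plate_handle (a point): Point in the middle of the second plate's handle, 28 mm above the underside, at x = -45 mm from the origin.
- punch_a: Loose steel punch, 8 mm square, 100 mm long along its x, lying on the bench. Bystander.
- punch_b: Another such punch. Bystander.
- punch_c: Another such punch. Bystander.
- tin: Loose small amber jar, 54 mm wide, 50 mm high. Bystander.
Things that resemble listed ones, but are neither listed nor needed, are in the scene too. Of the things that look like the plate, take the one that is farthest from the robot's base at the start.

How it is judged:
On the way:
1. the fibre sheet's nose is under and past the bridge beam, above the lower plate, while the second plate is still outside (x of sheet_nose in the frame of block above 0.074 m and y of sheet_nose in the frame of block between -0.012 and 0.012 m and z of sheet_nose in the frame of block between 0.033 and 0.056 m and horizontal distance between plate_nose and sheet_nose above 0.05 m), for 0.2 s.
At the end, for the whole second after the job is handed in: Lower plate on the block, sheet flat on it, second plate flat on the sheet (heights within 2.8 mm, tilt under 0.05 rad), all at rest, each nose within 6 mm of the back stop and 7.5 mm of the middle, each piece straight within 0.09 rad (x of each of lower_plate_nose, sheet_nose, plate_nose in the frame of block above 0.084 m and y of lower_plate_nose in the frame of block between -0.0075 and 0.0075 m and z of lower_plate in the frame of block between 0.0272 and 0.0328 m and angle between the x axis of each of lower_plate, sheet, plate and the x axis of block, either way round below 0.09 rad and angle between each of lower_plate, sheet, plate's own z axis and vertical below 0.05 rad and linear speed of each of lower_plate, sheet, plate below 0.01 m/s and y of sheet_nose in the frame of block between -0.0075 and 0.0075 m and z of sheet in the frame of block between 0.0332 and 0.0388 m and y of plate_nose in the frame of block between -0.0075 and 0.0075 m and z of plate in the frame of block between 0.0372 and 0.0428 m); the robot touches nothing.
It fails at once if the bridge is knocked (over 15 N) (contact force between bridge and anything else above 15 N).
It fails at once if a bystander is moved more than 30 mm (distance of any of punch_a, punch_b, punch_c, tin from where it was at the start of the episode above 0.03 m).
It also fails if it takes over 58 s, if anything falls off the work surface, if the arm or the gripper's body presses on something with over 40 N, if the wrist force passes 120 N, or if a joint passes its speed limit or range.

## Robot

A 6-joint arm with a two-finger parallel gripper is mounted at the origin on the work surface. World frame = base frame: x ahead of the robot, y to its left, z up, the work surface at z = 0. Lengths are in m, angles in rad, forces in N, time in s.
With the tool pointing down it reaches from about 0.35 to 0.975 m from the base axis. Payload 17.4 kg.
Tool frame: the origin (TCP) lies between the finger pads; the fingertips stand 8 mm ahead of it and the grasp point (between the pads) lies 11 mm behind it; z points along the fingers, y is the line along which they close (so a half turn about z gives the same grasp; the last joint's range is limited). The gripper opens to 85 mm and grips with 20 to 120 N. Pads are 22 mm wide; open, the fingers measure 114 mm over their backs; the gripper's body (76 mm by 85 mm) begins 54 mm behind the grasp point. The pads swing forward as they close: fully open they stand 13 mm farther back than shut.
Start: joints at [-1.216, 0.116, 1.442, -0, 1.584, -0.038], TCP at [0.258, -0.624, 0.239] pointing down, gripper open.
Joint ranges: [-2.83, 2.83], [-0.83, 2.19], [0.07, 2.5], [-1.14, 4.28], [0.01, 3], [-2.97, 2.97]. Speed limits (rad/s): [1.89, 1.89, 2.22, 3.14, 3.14, 3.14].

## Interface

Orientations are given as a unit quaternion [w, x, y, z].
In Python, from cell import get_state, imaging, bot, recognise gives the robot as it stands.
- The arm moves only by the tool carry_out, never from a script. Its argument "increments" is one flat list of numbers, 6 for each row, row after row: the shift along the tool's x, y, z in m, then the turn, a rotation vector about the tool's x, y, z in units of 5 degrees (1.0 is 5 degrees). A call has exactly 8 rows; each row is the pose to reach, as a shift and turn from the pose commanded when the call began, along the tool's axes at that moment; what a row does not reach only later rows make up. A row lasts 1/8 s, in which the tool goes at most 62.5 mm and 10.7 degrees, less where a joint would pass 70% of its speed; a pose out of reach is approached as far as the arm can. A call with a gripper value outside its range is refused whole. "gripper" is the closure, from -1 (fully open) to 1 (shut), set as the call begins (left out, the last holds). The fingers move at their own pace and stop on an object; "newtons" is the grip in N (left out, the last holds). Time passes only in rows, so rows that repeat a pose let the fingers close, or fill a call up. It gives the time, the measured TCP pose, the force, the opening and the grip force at its end, in the units of the state.
- get_state(): the state, without advancing time (a new reading comes with each control period).
- imaging.read_camera(name): name is "side" or "top"; returns the picture (384x512x3 uint8, red, green, blue); there is no depth.
- imaging.camera_info(name): a dict with "intrinsics" (3x3 intrinsics, pixels), "pose" (4x4, takes a point from camera to world coordinates). Camera axes: x right, y down, z forward; pixel columns grow to the right and rows downward; lengths in m; the calibration is good to about 2 mm. A picture is of the moment at which its call begins. camera_info takes no time and is no camera call.
- bot.sign_off(): hands the job in; it is judged then, once.
Trained networks look in the newest picture that a camera, given by its name, has taken for a name from the list of things; names that differ only in an ending like _2 or _b are one class to them, and where a whole thing is asked for, a point or a joint stands for the part that bears it (a point fixed in the world has none). Each returns a list of dicts, best first, with "p" (0 to 1); they miss things now and then, are a little off and sometimes report something else, mostly with a low value. They report only what shows in the picture. A call takes as long as a camera call. They do not tell look-alikes from the thing itself.
- recognise(camera, thing): "pixel" ([row, column] in pixels, amid what is visible of it).
The state is a dict: "time_s": time; "joints": joint angles; "qvel": joint speeds; "joint_efforts": joint torques, N m; "ee_pos": TCP position; "eef_rot": TCP orientation; "ft_force": force on the tool from outside, world axes, zero at the start; "torque": the same for the moment, N m; "grip_width": finger opening in m; "finger_force": force on a finger pad.
Only numpy, scipy, OpenCV 4.12 (cv2) and the standard library are available. Lean on these libraries where they do the work, as an engineer would, in place of code of your own. Each camera call takes 0.05 s, during which the arm holds its last target. There are 200 camera calls.

## Working session

There is one attempt and no reset: what is moved stays moved. The work goes in short steps, Python scripts to look and compute and a tool call to move; the robot and the scene stay as the last step left them, time stands still between calls to the robot, and variables do not carry over. Pictures are saved under pics/ and viewed, at most 11 in all, crops included, and the job is handed in when it is done.

Besides the shell and the picture viewer there is one more tool, called after ">>>" by a JSON object that holds its "api" and its "payload", one argument or row to a line. carry_out: Moves the arm, as the interface text tells. Its arguments: {"type":"object","properties":{"increments":{"type":"array","items":{"type":"number"}},"gripper":{"type":"number"},"newtons":{"type":"number"}},"required":["increments"]}

```bash
mkdir -p pics
cat > h.py <<'E'
import numpy as np, cv2
from cell import get_state, imaging, bot, recognise
def cam(n):
    i=imaging.camera_info(n); return np.array(i["intrinsics"]),np.array(i["pose"])
def ray(n,px,z):
    K,T=cam(n); d=T[:3,:3]@np.linalg.solve(K,[px[1],px[0],1.0]); o=T[:3,3]
    return o+d*(z-o[2])/d[2]
def proj(n,p):
    K,T=cam(n); c=T[:3,:3].T@(np.asarray(p,float)-T[:3,3]); u=K@c; return u[1]/u[2],u[0]/u[2]
def save(n,f):
    im=imaging.read_camera(n); cv2.imwrite(f,cv2.cvtColor(im,cv2.COLOR_RGB2BGR)); return im
E
python3 - <<'E'
from h import *
a=save("top","pics/t0.png"); b=save("side","pics/s0.png")
for n in("top","side"):
    print(n,cam(n)[1].round(3).tolist(),cam(n)[0].round(1).tolist())
    for t in("block","sheet","plate","sheet_handle","plate_handle","punch_a","tin","bridge","lower_plate"):
        print(t,[(np.round(r["pixel"]).tolist(),round(r["p"],2)) for r in recognise(n,t)][:6])
print(get_state())
E
```

```text
top [[0.01, -0.985, 0.173, 0.414], [-1.0, -0.008, 0.014, 0.033], [-0.012, -0.173, -0.985, 0.914], [0.0, 0.0, 0.0, 1.0]] [[377.4, 0.0, 252.9], [0.0, 377.4, 195.3], [0.0, 0.0, 1.0]]
block [([207.0, 152.0], 0.74)]
sheet [([207.0, 152.0], 0.61), ([168.0, 276.0], 0.22)]
plate [([265.0, 392.0], 0.96), ([284.0, 325.0], 0.81), ([205.0, 401.0], 0.78)]
sheet_handle [([206.0, 396.0], 0.38)]
plate_handle [([204.0, 395.0], 0.76), ([269.0, 393.0], 0.69), ([282.0, 327.0], 0.66)]
punch_a [([188.0, 335.0], 0.6), ([176.0, 213.0], 0.55)]
tin [([129.0, 197.0], 0.79)]
bridge [([140.0, 252.0], 0.59)]
lower_plate [([165.0, 262.0], 0.8)]
side [[-0.755, -0.482, 0.445, 0.118], [-0.656, 0.548, -0.519, 0.565], [0.006, -0.684, -0.73, 0.814], [0.0, 0.0, 0.0, 1.0]] [[356.4, 0.0, 261.1], [0.0, 356.4, 193.2], [0.0, 0.0, 1.0]]
block [([196.0, 248.0], 0.67), ([230.0, 305.0], 0.36)]
sheet [([270.0, 207.0], 0.69), ([154.0, 330.0], 0.6)]
plate [([214.0, 349.0], 0.98), ([178.0, 368.0], 0.88), ([153.0, 330.0], 0.7), ([206.0, 186.0], 0.52)]
sheet_handle [([271.0, 207.0], 0.91)]
plate_handle [([175.0, 366.0], 0.95), ([154.0,
[... 242 characters left out ...]
: array([-1.21579600e+00,  1.16037078e-01,  1.44159671e+00,  4.78924416e-06,
        1.58402766e+00, -3.77994733e-02]), 'qvel': array([-6.30725971e-04,  1.28582855e-03, -4.59271448e-05, -1.01454490e-03,
       -1.72770816e-04, -5.31103936e-05]), 'joint_efforts': array([ 1.88861850e-03, -7.31741452e+01, -6.32639694e+01,  1.34962338e-04,
        7.55316923e-04, -2.10741973e-05]), 'ee_pos': array([ 0.25836842, -0.62359805,  0.23928017]), 'eef_rot': array([-3.43455546e-05,  9.80775448e-01,  1.95139745e-01, -3.06851010e-06]), 'ft_force': array([ 0.48795747, -0.2929212 ,  0.63411536]), 'torque': array([-0.01518254, -0.04289387,  0.00837066]), 'finger_force': 0.0, 'grip_width': 0.08516183201940655}
```

View pics/t0.png

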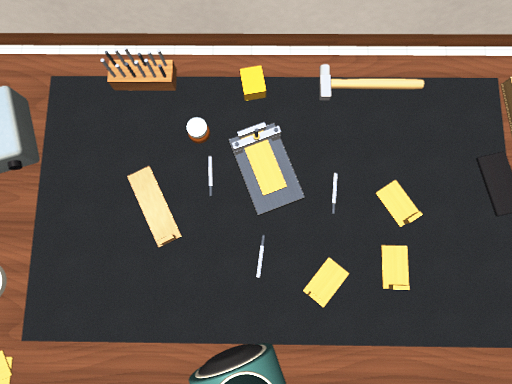

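View pics/s0.png

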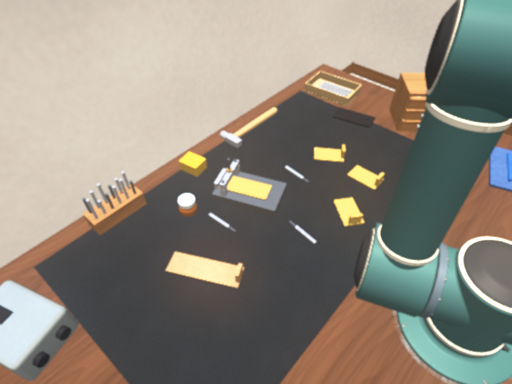

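The top view shows the sheet (205,155) with its handle at its lower end (238,170). There are three plate-like pieces at (204,400), (268,395) and (282,326). The block is near (170,265) with its stop at the top, the jar is at (129,197), and the punches are at (176,211), (256,261) and (193,335). The side view agrees. Next I'll fit poses by silhouette.

```bash
cat > fit.py <<'E'
from h import *
from scipy.optimize import minimize
S=4
def box(x0,x1,w,z0,z1): return np.array([[x,y,z] for x in(x0,x1) for y in(-w/2,w/2) for z in(z0,z1)])
PARTS={"sheet":[box(-.0975,.0975,.06,0,.004),box(-.0975,-.0875,.036,0,.04)],
"plate":[box(-.05,.05,.06,0,.006),box(-.05,-.04,.036,0,.04)],
"lower":[box(-.075,.075,.06,0,.006)],"block":[box(-.1,.1,.12,0,.03)]}
def world(pts,p,z):
    c,s=np.cos(p[2]),np.sin(p[2]); return pts@np.array([[c,s,0],[-s,c,0],[0,0,1]])+[p[0],p[1],z]
def polys(n,name,p,z=0): 
    K,T=cam(n); o=[]
    for b in PARTS[name]:
        c=(world(b,p,z)-T[:3,3])@T[:3,:3]; u=c@K.T; uv=u[:,:2]/u[:,2:]
        o.append(cv2.convexHull(((uv+.5)*S*16).round().astype(np.int32)))
    return o
def sil(n,name,p,z=0):
    m=np.zeros((384*S,512*S),np.uint8)
    for q in polys(n,name,p,z): cv2.fillConvexPoly(m,q,255,cv2.LINE_AA,4)
    return cv2.resize(m,(512,384),interpolation=cv2.INTER_AREA)/255.
def mask(im,kind="yellow"):
    h=cv2.cvtColor(im,cv2.COLOR_RGB2HSV).astype(int)
    return ((h[...,0]>8)&(h[...,0]<40)&(h[...,1]>70)&(h[...,2]>70)).astype(float)
def fit(masks,name,p0,z=0,ign=None):
    def cost(q):
        t=0
        p=p0+np.array([q[0],q[1],q[2]*10])
        for n,m in masks.items():
            s=sil(n,name,p,z); w=1 if ign is None else ign[n]
            t+=(w*np.abs(s-m)).sum()/s.sum()
        return t
    sx=np.array([[0,0,0],[.012,0,0],[0,.012,0],[0,0,.012]])
    r=minimize(cost,np.zeros(3),method="Nelder-Mead",options=dict(initial_simplex=sx,xatol=1e-5,fatol=1e-5,maxiter=160))
    return p0+r.x*[1,1,10],r.fun
def comp(m,px):
    n,l=cv2.connectedComponents(m.astype(np.uint8)); r,c=map(int,px)
    w=l[r-6:r+7,c-6:c+7]; w=w[w>0]
    return (l==np.bincount(w).argmax()).astype(float)
E
python3 - <<'E'
from fit import *
im={n:cv2.cvtColor(cv2.imread(f"pics/{n[0]}0.png"),cv2.COLOR_BGR2RGB) for n in("top","side")}
mk={n:mask(im[n]) for n in im}
print([im["top"][r,c].tolist() for r,c in((205,155),(200,280),(265,392),(230,200),(168,265),(150,290))])
for nm,t,s,ax in(("sheet",(205,152),(270,207),None),("plate",(204,400),(154,328),None),("plate",(268,395),None,None),("plate",(282,325),None,None)):
    m={"top":comp(mk["top"],t)}
    if s: m["side"]=comp(mk["side"],s)
    ctr=ray("top",t,.003)[:2]
    for keys in [list(m)]+([["top"],["side"]] if s else []):
        best=min((fit({k:m[k] for k in keys},nm,np.array([*ctr,a])) for a in np.arange(0,6.28,.785)),key=lambda b:b[1])
        print(nm,keys,best[0].round(4),round(best[1],3),"dist",np.hypot(*best[0][:2]).round(3))
for n,c in(("top",(slice(105,225),slice(215,315))),("side",(slice(145,220),slice(200,300)))):
    cv2.imwrite(f"pics/c_{n}.png",cv2.cvtColor(cv2.resize(im[n][c],None,fx=5,fy=5,interpolation=cv2.INTER_CUBIC),cv2.COLOR_RGB2BGR))
E
```

```text
[[253, 238, 183], [124, 135, 149], [253, 242, 137], [49, 52, 54], [253, 242, 138], [51, 52, 56]]
sheet ['top', 'side'] [0.5471 0.2897 0.4671] 1.125 dist 0.619
sheet ['top'] [0.547  0.2896 0.467 ] 0.13 dist 0.619Traceback (most recent call last):
  File "<stdin>", line 10, in <module>
  File "<stdin>", line 10, in <genexpr>
  File "fit.py", line 32, in fit
    r=minimize(cost,np.zeros(3),method="Nelder-Mead",options=dict(initial_simplex=sx,xatol=1e-5,fatol=1e-5,maxiter=160))
    res = _minimize_neldermead(fun, x0, args, callback, bounds=bounds,
                               **options)
    fxr = func(xr)
    fx = function(np.copy(x), *(wrapper_args + args))
  File "fit.py", line 28, in cost
    s=sil(n,name,p,z); w=1 if ign is None else ign[n]
  File "fit.py", line 18, in sil
    for q in polys(n,name,p,z): cv2.fillConvexPoly(m,q,255,cv2.LINE_AA,4)
             ~~~~~^^^^^^^^^^^^
  File "fit.py", line 11, in polys
    K,T=cam(n); o=[]
        ~~~^^^
  File "h.py", line 4, in cam
    i=imaging.camera_info(n); return np.array(i["intrinsics"]),np.array(i["pose"])
ValueError: time passes only in moves, steps and waits
```

```bash
sed -i '1a import functools' h.py; sed -i 's/^def cam(n)/@functools.cache\ndef cam(n)/' h.py
sed -i 's/>70)&(h\[...,2\]>70)/>40)\&(h[...,2]>75)/' fit.py
cat > f0.py <<'E'
from fit import *
im={n:cv2.cvtColor(cv2.imread(f"pics/{n[0]}0.png"),cv2.COLOR_BGR2RGB) for n in("top","side")}
mk={n:mask(im[n]) for n in im}
for nm,t,s,a0 in(("sheet",(205,152),(270,207),[.467]),("plate",(204,400),(154,328),np.arange(0,6.2,.785)),("plate",(268,395),None,[0]),("plate",(282,325),None,[0])):
    m={"top":comp(mk["top"],t)}
    if s: m["side"]=comp(mk["side"],s)
    print({k:v.sum() for k,v in m.items()})
    ctr=ray("top",t,.003)[:2]
    for keys in [["top"],["side"]] if s else [["top"]]:
        best=min((fit({k:m[k] for k in keys},nm,np.array([*ctr,a])) for a in a0),key=lambda b:b[1])
        print(nm,keys,best[0].round(4),round(best[1],3),"dist",np.hypot(*best[0][:2]).round(3))
for n,c in(("top",(slice(105,225),slice(215,315))),("side",(slice(145,220),slice(200,300)))):
    cv2.imwrite(f"pics/c_{n}.png",cv2.cvtColor(cv2.resize(im[n][c],None,fx=5,fy=5,interpolation=cv2.INTER_CUBIC),cv2.COLOR_RGB2BGR))
E
time timeout 300 python3 f0.py
```

```text
{'top': np.float64(2059.0), 'side': np.float64(1894.0)}
sheet ['top'] [0.5471 0.29   0.4674] 0.04 dist 0.619
sheet ['side'] [0.5477 0.289  0.4606] 0.163 dist 0.619
{'top': np.float64(1138.0), 'side': np.float64(530.0)}
plate ['top'] [ 0.5591 -0.3053  0.5897] 0.039 dist 0.637
plate ['side'] [ 0.5594 -0.3076  0.7213] 0.251 dist 0.638
{'top': np.float64(1210.0)}
plate ['top'] [ 0.4065 -0.2904 -0.0162] 0.033 dist 0.5
{'top': np.float64(1217.0)}
plate ['top'] [ 0.3694 -0.1271 -0.6735] 0.051 dist 0.391
real	0m6.752s
user	0m15.325s
sys	0m6.592s
```

View pics/c_top.png

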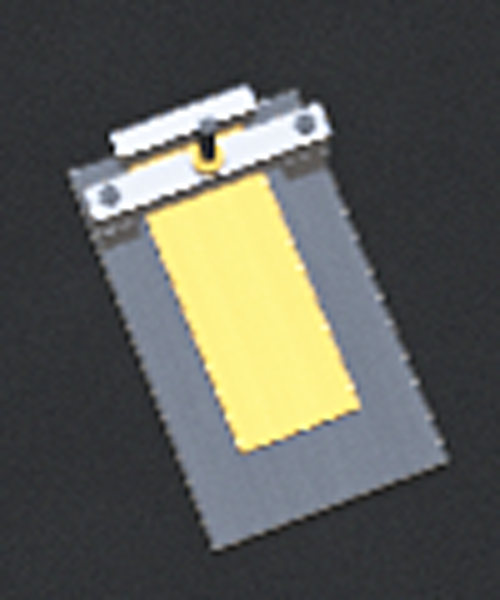

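The crop shows the block's yaw clearly. The stop, beam and lower plate are all visible, and the plate's nose is under the beam at the stop. I'll fit the block with the bridge and stop included.

```bash
cat >> fit.py <<'E'
PARTS["block"]+=[box(.056,.072,.116,.058,.08),box(.09,.1,.07,.03,.052)]
for y in(-.048,.048): PARTS["block"].append(box(.056,.072,.02,.03,.06)+[0,y,0]);
E
python3 - <<'E'
from fit import *
im={n:cv2.cvtColor(cv2.imread(f"pics/{n[0]}0.png"),cv2.COLOR_BGR2RGB) for n in("top","side")}
for th in(70,80,90):
  mk={n:(im[n].max(2)>th).astype(float) for n in im}
  m={"top":comp(mk["top"],(180,262)),"side":comp(mk["side"],(190,260))}
  for n in m:
    b=min((fit({n:m[n]},"block",np.array([*ray("top",(168,266),.04)[:2],a])) for a in(.3,.4)),key=lambda b:b[1])
    print(th,n,m[n].sum(),b[0].round(4),round(b[1],3))
P=np.array(b[0])
y=mask(im["top"]); r=comp(y,(175,265))
b=fit({"top":r},"lower",np.array([*ray("top",(170,266),.036)[:2],.35]),.03); print("lower raw",b)
# outline check of lower: rays of mask rect
pts=np.argwhere(r>0)[:,::-1].astype(np.float32); R=cv2.minAreaRect(pts); print(R,[ray("top",(q[1],q[0]),.036)[:2].round(4).tolist() for q in cv2.boxPoints(R)])
E
```

```text
70 top 4226.0 [0.641  0.0162 0.3764] 0.029
70 side 175673.0 [0.2792 0.3351 0.7175] 29.79
80 top 4189.0 [0.6409 0.0164 0.3738] 0.033
80 side 135453.0 [ 0.6281  0.6393 -2.4244] 20.661
90 top 4122.0 [0.6409 0.0165 0.374 ] 0.047
90 side 2243.0 [6.510e-01 1.000e-04 3.732e-01] 0.112
lower raw (array([0.63379785, 0.01568216, 0.38563383]), np.float64(0.1823830934805994))
((264.82757568359375, 166.0689697265625), (53.851646423339844, 26.368738174438477), 68.19859313964844) [[0.6887, 0.0717], [0.7138, 0.0126], [0.5905, -0.0352], [0.5664, 0.0226]]fit.py:29: RuntimeWarning: divide by zero encountered in scalar divide
  t+=(w*np.abs(s-m)).sum()/s.sum()
```

```bash
cat > go.py <<'E'
import sys; from h import *
from scipy.spatial.transform import Rotation as Ro
# usage: go.py X Y Z YAW(tool x)  -> shift/turn in tool axes
def to(p,yaw,s=None):
    s=s or get_state(); q=s["eef_rot"]; R=Ro.from_quat([q[1],q[2],q[3],q[0]])
    Rt=Ro.from_euler("z",yaw)*Ro.from_euler("x",np.pi)
    return np.r_[R.inv().apply(np.asarray(p)-s["ee_pos"]), np.degrees((R.inv()*Rt).as_rotvec())/5]
B=np.array([.641,.0163]); BY=.375
def blk(x,y=0): c,s=np.cos(BY),np.sin(BY); return B+[c*x-s*y,s*x+c*y]
E
python3 - <<'E'
from fit import *; from go import *
print("to sheet",to([.4646,.2484,.12],.467+np.pi/2).round(4))
im=cv2.cvtColor(cv2.imread("pics/t0.png"),cv2.COLOR_BGR2RGB)
r=comp(mask(im),(175,265))
PARTS["br"]=PARTS["block"][1:]+[box(.056,.072,.02,.08,.135)]
ig=(1-(cv2.dilate(sil("top","br",[*B,BY]),np.ones((3,3)))>0))*1.
b=fit({"top":r*ig},"lower",np.array([*blk(.015),BY]),.03,{"top":ig})
d=b[0][:2]-B;c,s=np.cos(BY),np.sin(BY)
print(b,"block frame",c*d[0]+s*d[1],-s*d[0]+c*d[1],b[0][2]-BY)
E
```

```text
to sheet [ 5.24300e-01 -7.26600e-01  1.19300e-01 -5.00000e-04 -7.00000e-04
 -1.88503e+01]
(array([0.65003209, 0.0221126 , 0.38564687]), np.float64(0.029257040607982652)) block frame 0.010533422729652079 0.0021004662814556505 0.010646874323280153
```

>>> {"api": "carry_out", "payload": {
  "increments": [0.02,-0.03,0,0,0,-1,0.06,-0.08,0,0,0,-2.5,0.095,-0.13,0,0,0,-4,0.13,-0.18,0.0,0,0,-5.5,0.165,-0.23,0.0,0,0,-7,0.2,-0.28,0.0,0,0,-8.5,0.235,-0.33,0.0,0,0,-10,0.27,-0.375,0.0,0,0,-11],
  "gripper": -0.2,
  "newtons": 60
}}

```text
time_s: 2.0
ee_pos: [0.3642, -0.1719, 0.2396]
eef_rot: [0.001, 0.779, 0.627, 0.0]
ft_force: [0.4, -0.4, 0.1]
grip_width: 0.0512
finger_force: 0.0
```

```bash
python3 -c "
from go import *
s=get_state();print(s['ee_pos'],s['time_s'],s['grip_width'],s['joints'].round(2));print(to([.4646,.2484,.12],2.038).round(4))"
```

```text
[ 0.36416533 -0.17194917  0.23964216] 2.0 0.0512196666434701 [-0.5  -0.51  1.98  0.    1.67 -0.29]
[ 4.3210e-01  8.3000e-03  1.1950e-01  1.2300e-02  7.6000e-03 -7.8161e+00]
```

>>> {"api": "carry_out", "payload": {
  "increments": [0.03,0,0.0,0,0,-0.5,0.09,0.002,0.01,0,0,-1.7,0.15,0.003,0.03,0,0,-3,0.21,0.004,0.05,0,0,-4.2,0.27,0.005,0.07,0,0,-5.4,0.33,0.006,0.09,0,0,-6.6,0.39,0.007,0.11,0,0,-7.5,0.432,0.008,0.119,0,0,-7.8]
}}

```text
time_s: 3.0
ee_pos: [0.4652, 0.2485, 0.1192]
eef_rot: [-0.0, 0.525, 0.851, -0.0]
ft_force: [-0.1, -0.5, 0.4]
grip_width: 0.051
finger_force: 0.0
```

```bash
python3 -c "
from go import *
s=get_state();print(s['ee_pos'],s['time_s'],s['qvel'].round(2));print(to([.4646,.2484,.02],2.038).round(4))"
```

```text
[0.46522949 0.24851014 0.11920245] 3.0 [ 0.55  0.6  -0.4  -0.   -0.21  0.37]
[ 0.0002 -0.0005  0.0992 -0.0094 -0.0006 -0.0185]
```

>>> {"api": "carry_out", "payload": {
  "increments": [0,0,0,0,0,0,0,0,0.02,0,0,0,0,0,0.045,0,0,0,0,0,0.07,0,0,0,0,0,0.085,0,0,0,0,0,0.094,0,0,0,0,0,0.098,0,0,0,0,0,0.098,0,0,0]
}}

```text
time_s: 4.0
ee_pos: [0.4657, 0.2462, 0.0226]
eef_rot: [0.0, 0.526, 0.85, 0.0]
ft_force: [-0.8, -0.6, 0.2]
grip_width: 0.0509
finger_force: 0.0
```

```bash
python3 -c "
from go import *
s=get_state();print(s['ee_pos'],s['time_s'],s['qvel'].round(2),s['ft_force']);print(to([.4646,.2484,.02],2.038).round(4));save('top','pics/t1.png')"
```

```text
[0.46571256 0.24622482 0.02261568] 4.0 [ 0.   -0.01 -0.01  0.    0.    0.  ] [-0.78057982 -0.64420697  0.15650099]
[ 0.0024 -0.      0.0026  0.0048  0.0005 -0.0534]
```

View pics/t1.png

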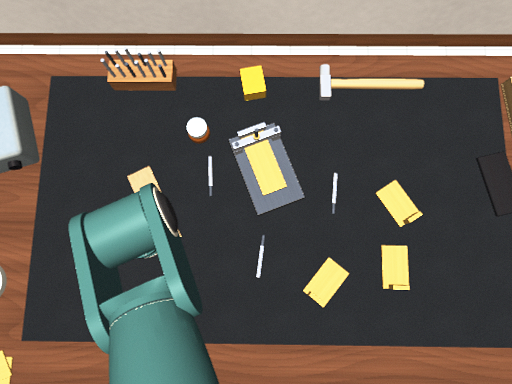

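The arm covers the sheet's handle end, around (235,165), and nothing has been disturbed. I'll shift 2 mm, lower 2 mm and close.

>>> {"api": "carry_out", "payload": {
  "increments": [0.002,0,0.002,0,0,0,0.002,0,0.002,0,0,0,0.002,0,0.002,0,0,0,0.002,0,0.002,0,0,0,0.002,0,0.002,0,0,0,0.002,0,0.002,0,0,0,0.002,0,0.002,0,0,0,0.002,0,0.002,0,0,0],
  "gripper": 1,
  "newtons": 60
}}

```text
time_s: 5.05
ee_pos: [0.4647, 0.2481, 0.0205]
eef_rot: [0.0, 0.526, 0.85, 0.0]
ft_force: [-1.7, 1.4, 5.1]
grip_width: 0.0089
finger_force: 59.6
```

```bash
python3 -c "
from go import *
print(to([*blk(-.19),.0205+.07],BY+np.pi/2).round(4),blk(-.19))"
```

```text
[-0.2695 -0.135  -0.07    0.0032 -0.0021  1.0036] [ 0.46420355 -0.05329178]
```

>>> {"api": "carry_out", "payload": {
  "increments": [0,0,-0.02,0,0,0,0,0,-0.05,0,0,0,-0.03,-0.015,-0.07,0,0,0,-0.085,-0.042,-0.07,0,0,0.3,-0.14,-0.07,-0.07,0,0,0.6,-0.195,-0.098,-0.07,0,0,0.8,-0.245,-0.122,-0.07,0,0,1,-0.2695,-0.135,-0.07,0,0,1]
}}

```text
time_s: 6.05
ee_pos: [0.4639, -0.0559, 0.0915]
eef_rot: [0.001, 0.564, 0.826, 0.0]
ft_force: [-0.4, 0.3, -1.0]
grip_width: 0.0086
finger_force: 58.7
```

>>> {"api": "carry_out", "payload": {
  "increments": [0,0,0,0,0,0,0,0,0,0,0,0,0,0,0,0,0,0,0,0,0,0,0,0,0,0,0,0,0,0,0,0,0,0,0,0,0,0,0,0,0,0,0,0,0,0,0,0]
}}

```text
time_s: 7.05
ee_pos: [0.4641, -0.0534, 0.0903]
eef_rot: [-0.0, 0.563, 0.827, -0.0]
ft_force: [0.5, -0.3, -1.3]
grip_width: 0.0092
finger_force: 58.7
```

Run:
```python
from fit import *; from go import *
s=get_state();print(s['ee_pos'],s['time_s'],s['grip_width']);print(to([*blk(-.19),.0205+.042],BY+np.pi/2).round(4))
ims=[save(n,f'pics/{n[0]}2.png') for n in("top","side")]
cv2.imwrite("pics/v2.png",cv2.cvtColor(np.vstack([cv2.resize(i[90:290,120:390],None,fx=1.5,fy=1.5) for i in ims]),cv2.COLOR_RGB2BGR))
```

```text
[ 0.46410251 -0.05342238  0.09028895] 7.05 0.009152567264712447
[ 0.0001  0.0001  0.0278 -0.0007  0.0001  0.0041]
```

View pics/v2.png

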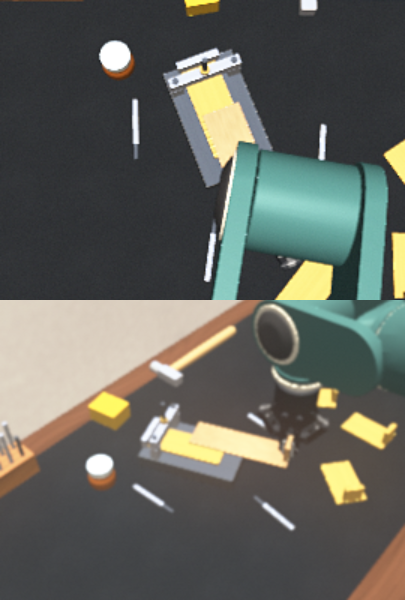

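The picture shows the sheet held in the air with its nose over the lower plate, apparently a little towards −y. I'll fit it.

```bash
cat >> fit.py <<'E'
def smask(im,lo=40,hi=100):
    h=cv2.cvtColor(im,cv2.COLOR_RGB2HSV).astype(int)
    return ((h[...,0]>8)&(h[...,0]<40)&(h[...,1]>lo)&(h[...,1]<hi)&(h[...,2]>100)).astype(np.uint8)
def bframe(p,B,BY):
    c,s=np.cos(BY),np.sin(BY); d=p[:2]-B; return np.array([c*d[0]+s*d[1],-s*d[0]+c*d[1],p[2]-BY])
E
python3 - <<'E'
from fit import *; from go import *
for n in("top","side"):
    im=cv2.cvtColor(cv2.imread(f"pics/{n[0]}2.png"),cv2.COLOR_BGR2RGB)
    m=cv2.morphologyEx(smask(im),cv2.MORPH_OPEN,np.ones((3,3),np.uint8)).astype(float)
    p0=np.array([*blk(-.0975),BY]); z=.0698
    s=sil(n,"sheet",p0,z); near=cv2.dilate(s,np.ones((25,25)))>0
    ig=near*1.
    if n=="top":
        arm=(im[...,1].astype(int)-im[...,0]>15); cut=np.argwhere(arm&near)[:,0].min(); ig[cut-2:]=0; 
    b=fit({n:m*ig},"sheet",p0,z,{n:ig}); print(n,b[0].round(4),round(b[1],3),bframe(b[0],B,BY).round(4),"nose y",(bframe(b[0],B,BY)[1]+.0975*np.sin(b[0][2]-BY)).round(4))
E
```

```text
top [ 0.5478 -0.0211  0.3766] 0.011 [-0.1005 -0.0006  0.0016] nose y -0.0005
side [ 0.5536 -0.023   0.3499] 0.146 [-0.0957 -0.0046 -0.0251] nose y -0.007
```

>>> {"api": "carry_out", "payload": {
  "increments": [0,0,0.012,0,0,0,0,0,0.024,0,0,0,0,0,0.0275,0,0,0,0,0.01,0.0275,0,0,0,0,0.025,0.0275,0,0,0,0,0.035,0.0275,0,0,0,0,0.04,0.0275,0,0,0,0,0.04,0.0275,0,0,0]
}}

```text
time_s: 8.15
ee_pos: [0.5015, -0.0386, 0.0627]
eef_rot: [-0.0, 0.563, 0.827, -0.0]
ft_force: [0.2, 0.5, -1.2]
grip_width: 0.009
finger_force: 58.6
```

>>> {"api": "carry_out", "payload": {
  "increments": [0,0.005,0,0,0,0,0,0.012,0,0,0,0,0,0.02,0,0,0,0,0,0.028,0,0,0,0,0,0.035,0,0,0,0,0,0.039,0,0,0,0,0,0.04,0,0,0,0,0,0.04,0,0,0,0]
}}

```text
time_s: 9.15
ee_pos: [0.5385, -0.0241, 0.0627]
eef_rot: [-0.0, 0.563, 0.827, -0.0]
ft_force: [0.2, 0.6, -0.9]
grip_width: 0.0089
finger_force: 58.6
```

Run:
```python
from fit import *; from go import *
s=get_state();print(s['ee_pos'],s['time_s'],s['grip_width'],s['ft_force']);print(to([*blk(-.1),.0205+.036],BY+np.pi/2).round(4))
ims=[save(n,f'pics/{n[0]}3.png') for n in("top","side")]
cv2.imwrite("pics/v3.png",cv2.cvtColor(np.vstack([cv2.resize(i[a:a+120,200:330],None,fx=4,fy=4)[:, :] for i,a in zip(ims,(105,140))])[:,:],cv2.COLOR_RGB2BGR)); 
v=cv2.imread("pics/v3.png"); cv2.imwrite("pics/v3.png",np.hstack([v[:480],v[480:]])[:, :1040][:, ::1]); v=cv2.imread("pics/v3.png"); cv2.imwrite("pics/v3.png",cv2.resize(v,(800,369)))
```

```text
[ 0.53845164 -0.02410524  0.06274833] 9.15 0.008870314454147533 [ 0.21303533  0.60381401 -0.91846727]
[ 0.      0.0102  0.0062 -0.0016 -0.0005  0.004 ]
```

View pics/v3.png

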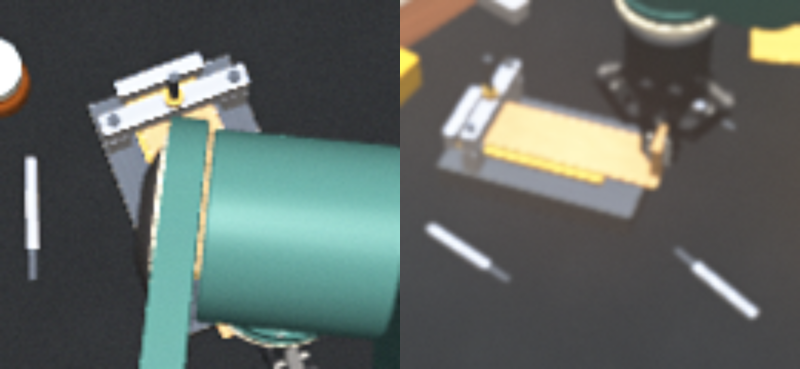

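The sheet is clear under the beam, and at top (175,130) it is centred. I'll lower it onto the lower plate.

>>> {"api": "carry_out", "payload": {
  "increments": [0,0,0.001,0,0,0,0,0,0.002,0,0,0,0,0,0.003,0,0,0,0,0,0.004,0,0,0,0,0,0.005,0,0,0,0,0,0.0055,0,0,0,0,0,0.006,0,0,0,0,0,0.006,0,0,0]
}}

```text
time_s: 10.25
ee_pos: [0.5385, -0.0241, 0.0568]
eef_rot: [-0.0, 0.563, 0.827, -0.0]
ft_force: [-0.2, 0.7, -1.0]
grip_width: 0.0092
finger_force: 58.7
```

>>> {"api": "carry_out", "payload": {
  "increments": [0,0.001,0,0,0,0,0,0.002,0,0,0,0,0,0.003,0,0,0,0,0,0.004,0,0,0,0,0,0.005,0,0,0,0,0,0.006,0,0,0,0,0,0.006,0,0,0,0,0,0.006,0,0,0,0]
}}

```text
time_s: 11.25
ee_pos: [0.5441, -0.0219, 0.0568]
eef_rot: [-0.0, 0.563, 0.827, -0.0]
ft_force: [0.2, 0.1, -0.4]
grip_width: 0.0088
finger_force: 58.7
```

>>> {"api": "carry_out", "payload": {
  "increments": [0,0,0.0005,0,0,0,0,0,0.001,0,0,0,0,0.001,0.001,0,0,0,0,0.002,0.001,0,0,0,0,0.003,0.001,0,0,0,0,0.003,0.001,0,0,0,0,0.003,0.001,0,0,0,0,0.003,0.001,0,0,0]
}}

```text
time_s: 12.25
ee_pos: [0.5466, -0.0211, 0.0564]
eef_rot: [-0.0, 0.563, 0.827, -0.0]
ft_force: [-8.4, -3.4, 9.8]
grip_width: 0.0088
finger_force: 60.3
```

>>> {"api": "carry_out", "payload": {
  "increments": [0,0.0005,0,0,0,0,0,0.001,0,0,0,0,0,0.0015,0,0,0,0,0,0.002,0,0,0,0,0,0.0025,0,0,0,0,0,0.0025,0,0,0,0,0,0.0025,0,0,0,0,0,0.0025,0,0,0,0]
}}

```text
time_s: 13.25
ee_pos: [0.5468, -0.0211, 0.0564]
eef_rot: [-0.002, 0.563, 0.827, -0.003]
ft_force: [-36.1, -11.6, 25.5]
grip_width: 0.009
finger_force: 62.8
```

>>> {"api": "carry_out", "payload": {
  "increments": [0,-0.001,-0.0005,0,0,0,0,-0.002,-0.001,0,0,0,0,-0.0025,-0.001,0,0,0,0,-0.0025,-0.001,0,0,0,0,-0.0025,-0.001,0,0,0,0,-0.0025,-0.001,0,0,0,0,-0.0025,-0.001,0,0,0,0,-0.0025,-0.001,0,0,0]
}}

```text
time_s: 14.25
ee_pos: [0.5466, -0.0209, 0.0566]
eef_rot: [-0.0, 0.563, 0.827, -0.0]
ft_force: [-5.1, -3.4, -0.1]
grip_width: 0.0092
finger_force: 59.5
```

>>> {"api": "carry_out", "payload": {
  "increments": [0,0,0,0,0,0,0,0,0,0,0,0,0,0,0,0,0,0,0,0,0,0,0,0,0,0,-0.01,0,0,0,0,0,-0.04,0,0,0,0,0,-0.09,0,0,0,0,0,-0.13,0,0,0],
  "gripper": 0.0
}}

```text
time_s: 15.25
ee_pos: [0.547, -0.0208, 0.1896]
eef_rot: [0.001, 0.563, 0.827, 0.0]
ft_force: [0.1, 0.1, -0.2]
grip_width: 0.0426
finger_force: 0.0
```

Run:
```python
from go import *
P=np.array([.5591,-.3053]);y=.5897; H=P-.045*np.array([np.cos(y),np.sin(y)])
print(H,to([*H,.12],y+np.pi/2).round(4), get_state()["grip_width"])
```

```text
[ 0.52170016 -0.33032503] [-0.2787 -0.1371  0.0696  0.0152  0.0096 -2.4562] 0.04262156243833115
```

>>> {"api": "carry_out", "payload": {
  "increments": [-0.02,-0.01,0,0,0,-0.2,-0.07,-0.035,0,0,0,-0.7,-0.12,-0.06,0.01,0,0,-1.2,-0.17,-0.085,0.03,0,0,-1.6,-0.22,-0.108,0.05,0,0,-2,-0.26,-0.128,0.065,0,0,-2.3,-0.279,-0.137,0.07,0,0,-2.45,-0.279,-0.137,0.07,0,0,-2.45]
}}

```text
time_s: 16.25
ee_pos: [0.5213, -0.3317, 0.1168]
eef_rot: [-0.0, 0.472, 0.882, 0.0]
ft_force: [0.8, 0.4, 0.1]
grip_width: 0.0429
finger_force: 0.0
```

Run:
```python
from fit import *; from go import *
P=np.array([.5591,-.3053]);y=.5897; H=P-.045*np.array([np.cos(y),np.sin(y)])
print(to([*H,.020],y+np.pi/2).round(4))
im=save("top","pics/t4.png"); save("side","pics/s4.png")
a=cv2.resize(im[105:225,180:340],None,fx=5,fy=5); cv2.imwrite("pics/v4.png",cv2.cvtColor(a,cv2.COLOR_RGB2BGR))
m=cv2.morphologyEx(smask(im),cv2.MORPH_OPEN,np.ones((3,3),np.uint8)).astype(float)
p0=np.array([*blk(-.0075),BY]); PARTS["br"]=PARTS["block"][1:]+[box(.056,.072,.02,.08,.135)]
br=cv2.dilate(sil("top","br",[*B,BY]),np.ones((3,3)))>0
s=sil("top","sheet",p0,.036); ig=((cv2.dilate(s,np.ones((25,25)))>0)&~br)*1.; ig[:140]=0
b=fit({"top":m*ig},"sheet",p0,.036,{"top":ig}); q=bframe(b[0],B,BY); print(b[0].round(4),round(b[1],3),"sheet in block",q.round(4),"nose y",q[1]+.0975*np.sin(q[2]))
```

```text
[ 0.0008  0.0011  0.0968 -0.0031 -0.0066 -0.0278]
[0.6364 0.0137 0.3714] 0.042 sheet in block [-0.0053 -0.0007 -0.0036] nose y -0.0010469359359702036
```

View pics/v4.png

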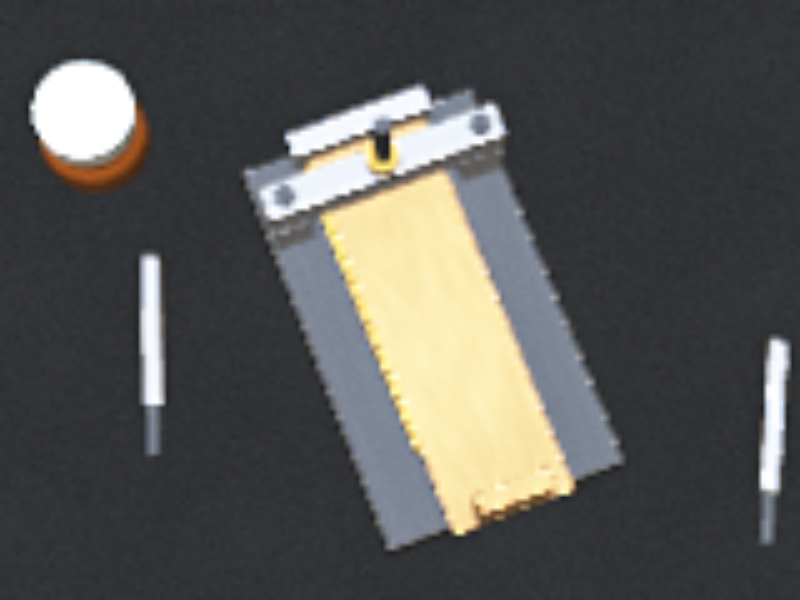

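The sheet lies at the stop, centred to about 1 mm, and a sliver of the lower plate shows at its left edge (370,330). Next is the plate.

>>> {"api": "carry_out", "payload": {
  "increments": [0,0,0.02,0,0,0,0.001,0.001,0.045,0,0,0,0.001,0.001,0.07,0,0,0,0.001,0.001,0.085,0,0,0,0.001,0.001,0.092,0,0,0,0.001,0.001,0.0955,0,0,0,0.001,0.001,0.0955,0,0,0,0.001,0.001,0.0955,0,0,0]
}}

```text
time_s: 17.35
ee_pos: [0.5222, -0.3294, 0.022]
eef_rot: [0.0, 0.471, 0.882, -0.0]
ft_force: [-0.6, 0.2, -0.3]
grip_width: 0.0428
finger_force: 0.0
```

>>> {"api": "carry_out", "payload": {
  "increments": [0,0,0,0,0,0,0,0,0,0,0,0,0,0,0,0,0,0,0,0,0,0,0,0,0,0,0,0,0,0,0,0,0,0,0,0,0,0,0,0,0,0,0,0,0,0,0,0],
  "gripper": 1,
  "newtons": 80
}}

```text
time_s: 18.35
ee_pos: [0.5222, -0.3293, 0.0218]
eef_rot: [0.0, 0.471, 0.882, -0.0]
ft_force: [-0.9, 1.0, 5.8]
grip_width: 0.0089
finger_force: 79.3
```

Run:
```python
from go import *
# plate nose at block x=.03 -> handle -.065
print(to([*blk(-.065),.12+.02],BY+np.pi/2).round(4), blk(-.065),get_state()["joints"].round(2))
```

```text
[ 0.2351  0.2273 -0.1183  0.0038  0.0068  2.4543] [ 0.580517   -0.00750771] [-0.6   0.14  1.79  0.    1.22 -1.19]
```

>>> {"api": "carry_out", "payload": {
  "increments": [0,0,-0.02,0,0,0,0,0,-0.06,0,0,0,0.02,0.018,-0.1,0,0,0.2,0.065,0.06,-0.12,0,0,0.7,0.11,0.105,-0.12,0,0,1.2,0.155,0.15,-0.12,0,0,1.7,0.2,0.193,-0.12,0,0,2.2,0.225,0.217,-0.12,0,0,2.45]
}}

```text
time_s: 19.35
ee_pos: [0.5773, -0.0189, 0.1423]
eef_rot: [0.0, 0.563, 0.827, 0.0]
ft_force: [0.3, -0.5, -3.5]
grip_width: 0.0086
finger_force: 78.6
```

>>> {"api": "carry_out", "payload": {
  "increments": [0,0,0,0,0,0,0,0,0,0,0,0,0,0,0,0,0,0,0,0,0,0,0,0,0,0,0,0,0,0,0,0,0,0,0,0,0,0,0,0,0,0,0,0,0,0,0,0]
}}

```text
time_s: 20.35
ee_pos: [0.5774, -0.0215, 0.1413]
eef_rot: [-0.0, 0.563, 0.827, -0.0]
ft_force: [0.5, -0.6, -3.5]
grip_width: 0.0089
finger_force: 78.6
```

Run:
```python
from fit import *; from go import *
s=get_state();print(s['ee_pos'],s['time_s'],s['grip_width'],s['ft_force'])
print(to([*blk(-.06),.0218+.05],BY+np.pi/2,s).round(4))
ims=[save(n,f'pics/{n[0]}5.png') for n in("top","side")]
cv2.imwrite("pics/v5.png",cv2.cvtColor(np.hstack([cv2.resize(i[a:a+150,200:330],None,fx=3,fy=3) for i,a in zip(ims,(90,110))]),cv2.COLOR_RGB2BGR))
zz=s['ee_pos'][2]-.0218; d=bframe(np.r_[s['ee_pos'][:2],BY],B,BY)
for n,im in zip(("top","side"),ims):
    m=cv2.morphologyEx(smask(im,100,256),cv2.MORPH_OPEN,np.ones((2,2),np.uint8)).astype(float)
    p0=np.array([*blk(d[0]+.045,d[1]),BY]); sl=sil(n,"plate",p0,zz); ig=(cv2.dilate(sl,np.ones((15,15)))>0)*1.
    if n=="top":
        arm=(im[...,1].astype(int)-im[...,0]>15); r=np.argwhere(arm&(ig>0)); ig[r[:,0].min()-2 if len(r) else 999:]=0
    print(n,(m*ig).sum(),sl.sum())
    b=fit({n:m*ig},"plate",p0,zz,{n:ig}); q=bframe(b[0],B,BY); print(p0.round(4),b[0].round(4),round(b[1],3),q.round(4),"nose y",q[1]+.05*np.sin(q[2]))
```

```text
[ 0.57737686 -0.02153677  0.14130844] 20.35 0.008909057877434776 [ 0.49628428 -0.6045439  -3.52336525]
[ 0.0119  0.0131  0.0695 -0.0003  0.0002  0.0043]
top 0.0 1312.8235294117649
[ 0.6192 -0.0051  0.375 ] [ 0.6192 -0.0051  0.375 ] 0.0 [-0.0281 -0.0119  0.    ] nose y -0.011903990431804044
side 301.0 601.078431372549
[ 0.6192 -0.0051  0.375 ] [ 0.6159 -0.0057  0.3704] 0.59 [-0.0314 -0.0113 -0.0046] nose y -0.011493072731514875
```

View pics/v5.png

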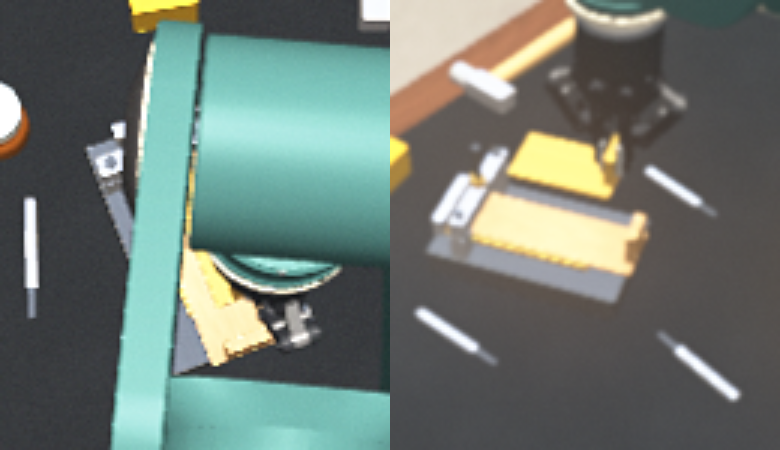

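>>> {"api": "carry_out", "payload": {
  "increments": [0.006,0.006,0,0,0,0,0.0115,0.013,0,0,0,0,0.0115,0.013,0.015,0,0,0,0.0115,0.013,0.035,0,0,0,0.0115,0.013,0.055,0,0,0,0.0115,0.013,0.067,0,0,0,0.0115,0.013,0.073,0,0,0,0.0115,0.013,0.075,0,0,0]
}}

```text
time_s: 21.45
ee_pos: [0.5854, -0.0061, 0.0662]
eef_rot: [0.0, 0.563, 0.827, 0.0]
ft_force: [0.1, -0.3, -4.3]
grip_width: 0.0087
finger_force: 78.5
```

>>> {"api": "carry_out", "payload": {
  "increments": [0,0,0,0,0,0,0,0,0,0,0,0,0,0,0,0,0,0,0,0,0,0,0,0,0,0,0,0,0,0,0,0,0,0,0,0,0,0,0,0,0,0,0,0,0,0,0,0]
}}

```text
time_s: 22.45
ee_pos: [0.5853, -0.0061, 0.0663]
eef_rot: [-0.0, 0.563, 0.827, -0.0]
ft_force: [-0.1, -0.7, -3.8]
grip_width: 0.0085
finger_force: 78.5
```

Run:
```python
from fit import *; from go import *
s=get_state();print(s['ee_pos'],s['ft_force'])
print(to([*blk(-.06),.0218+.044],BY+np.pi/2,s).round(4))
ims=[save(n,f'pics/{n[0]}6.png') for n in("top","side")]
cv2.imwrite("pics/v6.png",cv2.cvtColor(cv2.resize(ims[1][130:220,195:315],None,fx=6,fy=6),cv2.COLOR_RGB2BGR))
zz=s['ee_pos'][2]-.0218; d=bframe(np.r_[s['ee_pos'][:2],BY],B,BY)
im=ims[1]; h=cv2.cvtColor(im,cv2.COLOR_RGB2HSV)
for k in((175,240),(170,255),(186,240)): print(k,im[k].tolist(),h[k].tolist())
for y in(-.004,0,.004):
  print(y,[np.round(proj("side",np.r_[blk(d[0]+xx,d[1]+y+yy),zz+.006]),1).tolist() for xx,yy in((.095,.03),(.095,-.03),(.0,.03))])
```

```text
[ 0.58528093 -0.00607642  0.06630852] [-0.06156003 -0.68312936 -3.80148707]
[ 0.0004  0.      0.0005 -0.0001  0.      0.0042]
(175, 240) [226, 202, 172] [17, 61, 226]
(170, 255) [73, 66, 61] [13, 42, 73]
(186, 240) [255, 251, 154] [29, 101, 255]
-0.004 [[186.0, 234.2], [172.9, 241.6], [193.8, 264.2]]
0 [[186.9, 233.7], [173.8, 241.1], [194.8, 263.7]]
0.004 [[187.8, 233.2], [174.6, 240.6], [195.7, 263.3]]
```

View pics/v6.png

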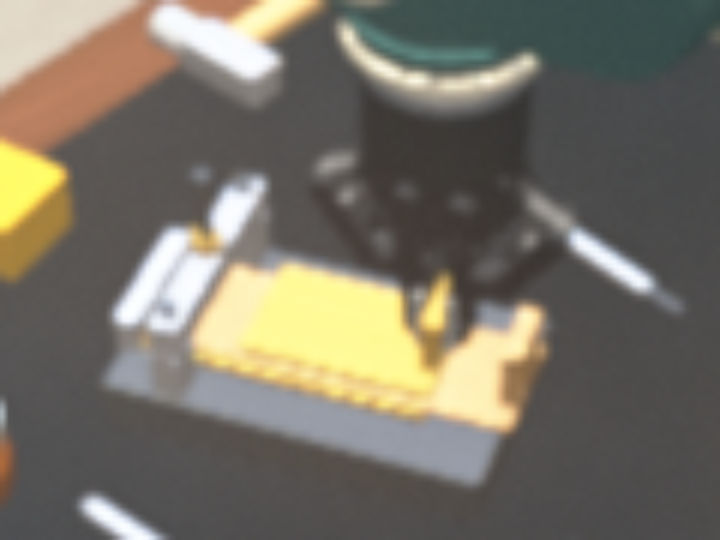

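The plate's nose corners are at about (187,235) and (174,242), which matches the predicted centred pose. Sliding forward.

>>> {"api": "carry_out", "payload": {
  "increments": [0,0.003,0.001,0,0,0,0,0.01,0.001,0,0,0,0,0.018,0.001,0,0,0,0,0.026,0.001,0,0,0,0,0.034,0.001,0,0,0,0,0.041,0.001,0,0,0,0,0.045,0.001,0,0,0,0,0.046,0.001,0,0,0]
}}

```text
time_s: 23.55
ee_pos: [0.6282, 0.0109, 0.0652]
eef_rot: [-0.0, 0.563, 0.827, -0.0]
ft_force: [-0.2, 0.4, -3.5]
grip_width: 0.0086
finger_force: 78.7
```

>>> {"api": "carry_out", "payload": {
  "increments": [0,0,0.0005,0,0,0,0,0,0.001,0,0,0,0,0,0.0015,0,0,0,0,0,0.002,0,0,0,0,0,0.0025,0,0,0,0,0,0.003,0,0,0,0,0,0.003,0,0,0,0,0,0.003,0,0,0]
}}

```text
time_s: 24.55
ee_pos: [0.6281, 0.0108, 0.0623]
eef_rot: [-0.0, 0.563, 0.827, -0.0]
ft_force: [0.3, 0.6, -3.1]
grip_width: 0.0087
finger_force: 78.7
```

```bash
python3 -c "
from go import *
s=get_state();print(s['ft_force'],to([*blk(-.0063),.0218+.04],BY+np.pi/2,s).round(4))"
```

```text
[ 0.33387572  0.63516605 -3.12308754] [ 0.0004  0.0078  0.0005 -0.0006  0.      0.0046]
```

>>> {"api": "carry_out", "payload": {
  "increments": [0,0.001,0,0,0,0,0,0.002,0,0,0,0,0,0.003,0,0,0,0,0,0.004,0,0,0,0,0,0.005,0,0,0,0,0,0.006,0.0005,0,0,0,0,0.006,0.001,0,0,0,0,0.006,0.001,0,0,0]
}}

```text
time_s: 25.55
ee_pos: [0.6339, 0.013, 0.0618]
eef_rot: [0.0, 0.563, 0.827, 0.0]
ft_force: [-2.1, 0.7, 2.8]
grip_width: 0.0085
finger_force: 79.7
```

>>> {"api": "carry_out", "payload": {
  "increments": [0,0.0005,0,0,0,0,0,0.001,0,0,0,0,0,0.0015,0,0,0,0,0,0.002,0,0,0,0,0,0.002,0,0,0,0,0,0.002,0,0,0,0,0,0.002,0,0,0,0,0,0.002,0,0,0,0]
}}

```text
time_s: 26.55
ee_pos: [0.6352, 0.0134, 0.0618]
eef_rot: [-0.0, 0.563, 0.827, -0.0]
ft_force: [-8.3, -2.8, 8.9]
grip_width: 0.0081
finger_force: 80.4
```

>>> {"api": "carry_out", "payload": {
  "increments": [0,-0.0003,-0.0005,0,0,0,0,-0.0005,-0.0005,0,0,0,0,-0.0005,-0.0005,0,0,0,0,-0.0005,-0.0005,0,0,0,0,-0.0005,-0.0005,0,0,0,0,-0.0005,-0.0005,0,0,0,0,-0.0005,-0.0005,0,0,0,0,-0.0005,-0.0005,0,0,0]
}}

```text
time_s: 27.55
ee_pos: [0.6351, 0.0135, 0.0618]
eef_rot: [0.0, 0.563, 0.827, -0.0]
ft_force: [-0.7, -3.1, 0.4]
grip_width: 0.0083
finger_force: 79.3
```

>>> {"api": "carry_out", "payload": {
  "increments": [0,0,0,0,0,0,0,0,0,0,0,0,0,0,0,0,0,0,0,0,-0.005,0,0,0,0,0,-0.03,0,0,0,0,0,-0.07,0,0,0,0,0,-0.12,0,0,0,0,0,-0.16,0,0,0],
  "gripper": 0.3
}}

```text
time_s: 28.55
ee_pos: [0.6351, 0.0136, 0.2244]
eef_rot: [0.001, 0.563, 0.827, 0.0]
ft_force: [0.0, 0.0, -0.8]
grip_width: 0.0302
finger_force: 0.0
```

>>> {"api": "carry_out", "payload": {
  "increments": [-0.04,-0.01,0,0,0,0,-0.09,-0.03,0,0,0,0,-0.14,-0.05,0,0,0,0,-0.19,-0.07,0,0,0,0,-0.24,-0.09,0,0,0,0,-0.27,-0.1,0,0,0,0,-0.28,-0.1,0,0,0,0,-0.28,-0.1,0,0,0,0]
}}

```text
time_s: 29.55
ee_pos: [0.6448, -0.2835, 0.2218]
eef_rot: [-0.0, 0.563, 0.827, 0.0]
ft_force: [0.7, 0.8, 0.1]
grip_width: 0.03
finger_force: 0.0
```

Run:
```python
from fit import *; from go import *
ims={n:save(n,f'pics/{n[0]}7.png') for n in("top","side")}
cv2.imwrite("pics/v7.png",cv2.cvtColor(np.hstack([cv2.resize(i[a:a+110,c:c+100],None,fx=4,fy=4) for i,a,c in((ims["top"],110,215),(ims["side"],130,200))]),cv2.COLOR_RGB2BGR))
im=ims["top"]; PARTS["br"]=PARTS["block"][1:]+[box(.056,.072,.02,.08,.135)]
br=cv2.dilate(sil("top","br",[*B,BY]),np.ones((3,3)))>0
m=cv2.morphologyEx(smask(im,100,256),cv2.MORPH_OPEN,np.ones((2,2),np.uint8)).astype(float)
p0=np.array([*blk(.0385),BY]); ig=((cv2.dilate(sil("top","plate",p0,.04),np.ones((5,5)))>0)&~br)*1.; ig[:140]=0
b=fit({"top":m*ig},"plate",p0,.04,{"top":ig}); q=bframe(b[0],B,BY); print("plate",round(b[1],3),q.round(4),"nose",q[0]+.05,q[1]+.05*np.sin(q[2]))
print("grip",get_state()["grip_width"])
```

```text
plate 0.045 [ 0.0338 -0.0001  0.0034] nose 0.08383813542772861 0.00010826354136481397
grip 0.029960706216657886
```

View pics/v7.png

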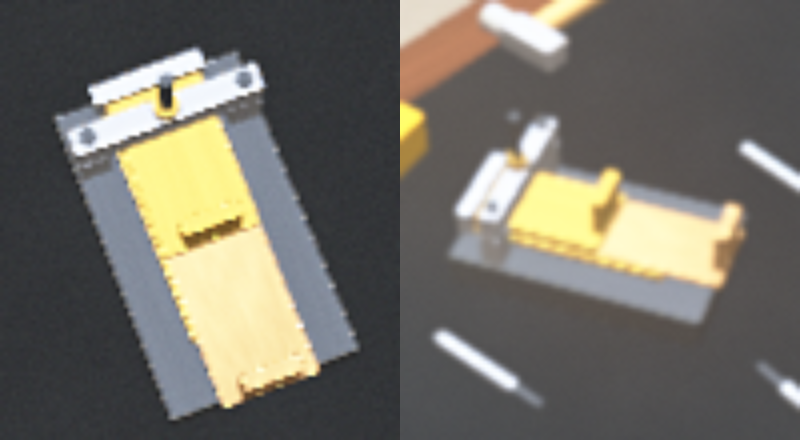

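Run:
```python
from fit import *; from go import *
def c(u,v,z): 
    p=ray("top",(110+v/4-.5+.125,215+u/4-.5+.125),z); return (bframe(np.r_[p[:2],BY],B,BY)[:2]*1000).round(1)
print("plate tail",c(165,258,.046),c(258,228,.046),"at z .04",c(165,258,.04))
print("sheet tail",c(230,405,.040),c(320,372,.040))
print("stop top front edge",c(95,106,.052),c(207,66,.052), "block front",c(172,418,.03),c(357,348,.03))
# side view expected tail corner of plate/ sheet for nose at .0885 / .084
im=cv2.imread("pics/s7.png")
for nx in(.0885,.084):
    print(nx,[np.round(proj("side",np.r_[blk(nx-.1+dx,y),z]),1).tolist() for dx,y,z in((0,.03,.04),(0,.018,.08),(.01,.018,.08))])
t=np.r_[0:0]
r=cv2.resize(cv2.imread("pics/t7.png")[150:215,235:305],None,fx=11,fy=9,interpolation=cv2.INTER_NEAREST); 
for nx,col in((.0885,(0,0,255)),(.084,(255,0,0))):
  for y0,y1,z in((-.03,.03,.04),(-.018,.018,.08)):
    q=[proj("top",np.r_[blk(nx-.1,y),z]) for y in(y0,y1)]
    cv2.line(r,*[(int((p[1]+.5-235)*11),int((p[0]+.5-150)*9)) for p in q],col,1)
q=[proj("top",np.r_[blk(.0885-.195,y),.036]) for y in(-.03,.03)]
cv2.line(r,*[(int((p[1]+.5-235)*11),int((p[0]+.5-150)*9)) for p in q],(0,0,255),1)
cv2.imwrite("pics/v8.png",r)
```

```text
plate tail [-14.2  29.8] [-17. -28.] at z .04 [-12.9  29.4]
sheet tail [-108.6   25.4] [-109.3  -30.8]
stop top front edge [86.2 36. ] [ 85.5 -35.3] block front [-102.5   59.3] [-102.7  -58.1]
0.0885 [[193.2, 248.2], [181.0, 249.4], [180.2, 246.2]]
0.084 [[193.6, 249.6], [181.4, 250.9], [180.6, 247.7]]
```

View pics/v8.png

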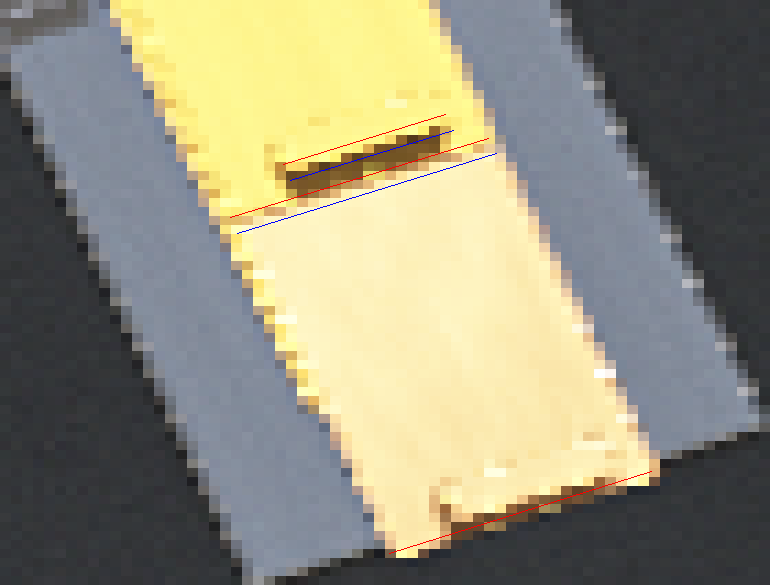

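Run:
```python
from fit import *; from go import *
def c(u,v,z):
    p=ray("top",(150+v/9-.5,235+u/11-.5),z); return (bframe(np.r_[p[:2],BY],B,BY)[:2]*1000).round(1)
print("lower tail L",c(320,415,.033),"block front",c(255,580,.03),c(760,425,.03),"plate tail",c(222,233,.043),c(498,150,.043),"sheet tail",c(390,555,.038),c(655,482,.038))
```

```text
lower tail L [-66.7  30.4] block front [-102.1   59. ] [-102.7  -57.4] plate tail [-15.4  33.3] [-15.9 -30.2] sheet tail [-107.2   30.3] [-109.6  -29.4]
```

Run:
```python
from fit import *; from go import *
def edge(f,n,ch,x0,x1,ys,z):
    im=cv2.imread(f).astype(np.float32); xs=np.arange(x0,x1,.00025); P=[]
    for y in ys:
        rc=np.array([proj(n,np.r_[blk(x,y),z]) for x in xs],np.float32)
        P.append(cv2.remap(im,rc[:,1:2],rc[:,:1],cv2.INTER_LINEAR)[:,0])
    v=np.mean(P,0)@np.array(ch,float); a,b=v[:8].mean(),v[-8:].mean(); i=np.where((v-a)/(b-a)>.5)[0][0]; return round(xs[i]*1000,2)
Y=np.linspace(-.02,.024,12); Y2=np.r_[-.025,-.023,.022,.025]
W=[-1,.5,.5]
for n in("top","side"):
    print(n,"block front bottom/top z",edge(f"pics/{n[0]}0.png",n,[1,1,1],-.115,-.088,np.linspace(-.05,.05,12),.0 if n=="x" else .03),
     "lower tail z.033",edge(f"pics/{n[0]}0.png",n,W,-.075,-.05,Y,.033),
     "sheet tail z.038 t4",edge(f"pics/{n[0]}4.png",n,[0,0,1],-.12,-.097,Y2,.038),
     "t7",edge(f"pics/{n[0]}7.png",n,[0,0,1],-.12,-.097,Y2,.038),
     "plate tail z.043",edge(f"pics/{n[0]}7.png",n,[-1,0,0],-.022,-.0045,Y2,.043))
```

```text
top block front bottom/top z -103.25 lower tail z.033 -65.25 sheet tail z.038 t4 -108.75 t7 -108.75 plate tail z.043 -15.0
side block front bottom/top z -103.25 lower tail z.033 -66.0 sheet tail z.038 t4 -108.5 t7 -108.5 plate tail z.043 -14.0
```

Both cameras agree. Using the block front and the stop-touched sheet as references, the noses are at about 88 (lower plate), 90 (sheet) and 89 mm (plate). All are centred within 3 mm, so I'm handing in.

```bash
python3 -c "
from h import *
print(get_state()['qvel'].round(3)); print(bot.sign_off())"
```

```text
[ 0.005 -0.004  0.001  0.001 -0.002 -0.003]
the job is handed in; nothing more can be done
None
```

I handed the job in at about 30 s: both pieces are in under the bridge and flat on the lower plate, all three noses measure within about 3 mm of the back stop and of the middle, and no verdict came back.

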